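# Nest the mixing bowls in size order

## Task

Put the three steel mixing bowls away as one nested set: the small bowl, now standing in the large one by mistake, belongs in the medium bowl, and the medium bowl in the large one. Each must end upright and level on the floor of the next; set them down without dropping them, leave the large bowl about where it stands and do not push the other things on the table away.

Things in the scene. Friction and masses are not known exactly. Their poses are not given: they have to be found in the camera images.
- large_bowl: Large bowl, round deep steel bowl; rolled lip 9 mm thick (inside to outside), 10 mm high; wall below it upright, 3 mm thick. 204 mm across the lip (184 inside), 70 mm high, floor 3 mm thick, 115 mm across. Origin: centre of its underside; z up. It stands left or right, the medium bowl on the other side; between them lie a carrot half in front and a spice jar at the back, at least 240 mm apart; midway the table is clear.
- medium_bowl_center (a point): Medium bowl, round deep steel bowl; rolled lip 9 mm thick (inside to outside), 10 mm high; wall below it upright, 3 mm thick. 136 mm across the lip (118 inside), 66 mm high, foot 80 mm across, floor 3 mm thick, 75 mm across, 0.2 kg. The point: on its axis, half-way up (33 mm above the underside); z up. Nested, its lip is nearly level with the large one's, 24 mm free all round.
- small_bowl_center (a point): Small bowl, round deep steel bowl; rolled lip 9 mm thick (inside to outside), 10 mm high; wall below it upright, 3 mm thick. 68 mm across the lip (50 inside), 62 mm high, foot 40 mm across, 0.1 kg. The point: on its axis, half-way up (31 mm above the underside); z up. It starts on the large bowl's floor. Nested, its lip is nearly level with the medium one's, 25 mm free all round.
- spice_jar: Bystander, not to be pushed away: spice jar with a dark cap, 44 mm across, 105 mm high, loose; origin at its underside.
- carrot: Bystander, not to be pushed away: half carrot, 45x45x42 mm, loose; origin at its underside.
- jar: Bystander, not to be pushed away: clear jar with a green lid, 69 mm across, 84 mm high, loose; origin at its underside.
- glass: Bystander, not to be pushed away: grey tumbler, 75 mm across, 100 mm high, loose; origin at its underside.
Mind the look-alikes: they are no part of the job. Leave any pink or yellow look-alike of the part that bears medium_bowl_center alone.

How it is judged:
By the outcome, as a careful person would: the job done as asked, in the order asked, and still so for the second after the job is handed in, with the robot touching nothing.
It also fails if it takes over 67 s, if anything falls off the work surface, if the arm or the gripper's body presses on something with over 40 N, if the wrist force passes 120 N, or if a joint passes its speed limit or range.

## Robot

A 7-joint arm with a two-finger parallel gripper is mounted at the origin on a cart in front of the work surface, level with it; the furniture and walls round the work are solid. World frame = base frame: x ahead of the robot, y to its left, z up, the work surface at z = 0. Lengths are in m, angles in rad, forces in N, time in s.
With the tool pointing down it reaches from about 0.375 to 0.925 m from the base axis. Payload 3.1 kg.
Tool frame: the origin (TCP) lies at the very end of the fingers, on their centre line; the grasp point (between the pads) lies 19 mm behind it (robot.grip_depth is the distance from the TCP to the grasp point, in m); z points along the fingers, y is the line along which they close (so a half turn about z gives the same grasp; the last joint's range is limited). The gripper opens to 85 mm and grips with 20 to 120 N. Pads are 22 mm wide; open, the fingers measure 114 mm over their backs; the gripper's body (76 mm by 85 mm) begins 54 mm behind the grasp point. The pads swing forward as they close: fully open they stand 13 mm farther back than shut.
Start: joints at [-1.263, 0.383, 0.044, 1.598, -0.018, 1.161, -0.05], TCP at [0.257, 0.597, 0.231] pointing down, gripper open.
Joint ranges: [-2.61, 2.61], [-0.41, 2.15], [-1.48, 1.57], [0, 2.5], [-1.57, 4.71], [0.05, 1.97], [-2.85, 2.85]. Speed limits (rad/s): [2.79, 2.79, 3.14, 3.14, 3.14, 3.14, 3.14].

## Interface

Orientations are given as a 3x3 rotation matrix whose columns are the frame's x, y, z axes.
In Python, from rig import sensors, optics, robot gives the robot as it stands.
- The arm moves only by the tool arm_command, never from a script. Its argument "series" is a list of rows, each a list of 5 numbers: the shift along the tool's x, y, z in m, then the turn about the tool's z in degrees, then the closure, from -1 (fully open) to 1 (shut). In form: [[tx, ty, tz, yaw, jaw], ...]. A call has exactly 5 rows; each row shifts and turns the commanded pose from where the row before left it, along the tool's axes as they then stand; what a row does not reach is not made up. A row lasts 1/8 s, in which the tool goes at most 62.5 mm and 10.7 degrees, less where a joint would pass 70% of its speed; a pose out of reach is approached as far as the arm can. A call with a gripper value outside its range is refused whole. The fingers move at their own pace and stop on an object; "newtons" is the grip in N (left out, the last holds). Time passes only in rows, so rows that do not move let the fingers close, or fill a call up. It gives the time, the measured TCP pose, the force, the opening and the grip force at its end, in the units of the state.
- sensors.get_state(): the state, without advancing time (a new reading comes with each control period).
- optics.grab_frame(name): name is "scene" or "top" or "wrist"; returns a dict with "img" (420x560x3 uint8, blue, green, red), "range_z" (420x560 float32, m along the optical axis (not along the pixel's ray), 0 where there is no reading), "mtx" (3x3 intrinsics, pixels), "pose" (4x4, takes a point from camera to world coordinates); the wrist camera has in their place "tool_from_camera" (4x4, takes a point from camera to tool coordinates, whose origin is the TCP and whose axes are the flange's). Camera axes: x right, y down, z forward; pixel columns grow to the right and rows downward; lengths in m; the calibration is good to about 2 mm. A picture is of the moment at which its call begins: read the wrist's pose just before it.
- robot.sign_off(): hands the job in; it is judged then, once.
The state is a dict: "time_s": time; "joints": joint angles; "dq": joint speeds; "tau": joint torques, N m; "ee_pos": TCP position; "orientation": TCP orientation; "force": force on the tool from outside, world axes, zero at the start; "moment": the same for the moment, N m; "width": finger opening in m; "finger_force": force on a finger pad.
Only numpy, scipy, OpenCV 4.12 (cv2) and the standard library are available. Lean on these libraries where they do the work, as an engineer would, in place of code of your own. Each camera call takes 0.05 s, during which the arm holds its last target. There are 200 camera calls.

## Working session

There is one attempt and no reset: what is moved stays moved. The work goes in short steps, Python scripts to look and compute and a tool call to move; the robot and the scene stay as the last step left them, time stands still between calls to the robot, and variables do not carry over. Pictures are saved under pics/ and viewed, at most 10 in all, crops included, and the job is handed in when it is done.

Besides the shell and the picture viewer there is one more tool, called after "Emit:" by a JSON object that holds its "api" and its "payload", one argument or row to a line. arm_command: Moves the arm, as the interface text tells. Its arguments: {"type":"object","properties":{"series":{"type":"array","items":{"type":"array","items":{"type":"number"}}},"newtons":{"type":"number"}},"required":["series"]}

```bash
mkdir -p pics; ls; python3 - <<'E'
from rig import sensors, optics, robot
import cv2,numpy as np
s=sensors.get_state();print({k:np.round(v,3).tolist() for k,v in s.items()})
for n in("top","scene"):
    f=optics.grab_frame(n);cv2.imwrite(f"pics/{n}0.png",f["img"]);np.savez(f"{n}0.npz",**f)
    print(n,f["mtx"].round(1).tolist(),f["pose"].round(3).tolist())
E
```

```text
pics
{'time_s': 0.0, 'joints': [-1.263, 0.384, 0.044, 1.6, -0.018, 1.161, -0.05], 'dq': [-0.001, 0.001, 0.0, 0.001, -0.0, 0.001, 0.0], 'tau': [-0.0, -43.345, 1.024, -24.952, 0.011, 0.011, 0.0], 'ee_pos': [0.256, 0.596, 0.23], 'orientation': [[-0.919, 0.395, -0.001], [0.395, 0.919, -0.003], [-0.0, -0.003, -1.0]], 'force': [1.063, 0.423, -0.434], 'moment': [0.002, 0.034, 0.047], 'finger_force': 0.0, 'width': 0.086}
top [[460.2, 0.0, 286.8], [0.0, 460.2, 208.5], [0.0, 0.0, 1.0]] [[0.001, -0.985, 0.171, 0.364], [-1.0, 0.0, 0.006, 0.027], [-0.006, -0.171, -0.985, 1.124], [0.0, 0.0, 0.0, 1.0]]
scene [[459.0, 0.0, 281.3], [0.0, 459.0, 204.8], [0.0, 0.0, 1.0]] [[0.61, -0.448, 0.653, -0.087], [-0.792, -0.352, 0.499, -0.489], [0.006, -0.822, -0.57, 0.625], [0.0, 0.0, 0.0, 1.0]]
```

View pics/top0.png

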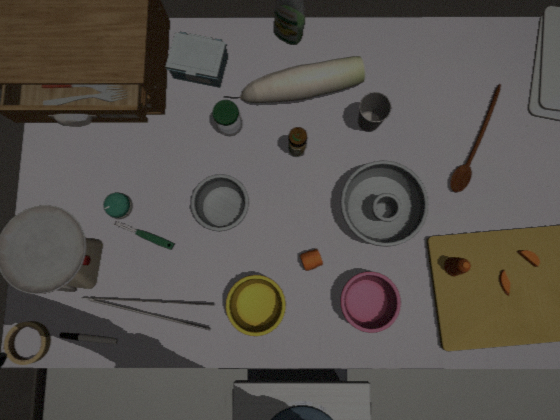

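View pics/scene0.png

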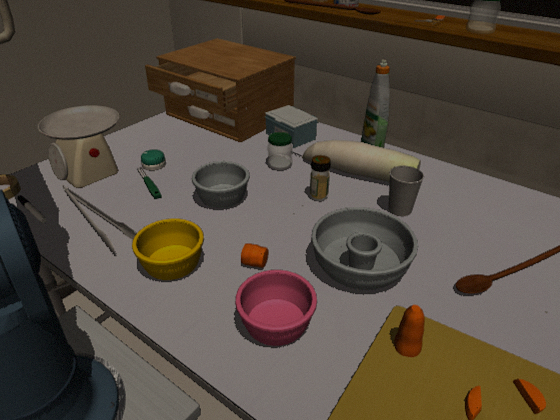

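Top view: the steel medium bowl is at (219,203) and the large one at (384,204), with the small bowl inside it at (386,207). The yellow (256,305) and pink (370,302) bowls are look-alikes. Carrot at (312,260), spice jar at (298,141). I'll fit the rims from the depth and make one crop to confirm.

```bash
cat > h.py <<'E'
import numpy as np,cv2
from scipy.optimize import least_squares
def cloud(f,T=None):
    v,u=np.mgrid[0:420,0:560];z=f["range_z"];K=f["mtx"]
    P=np.stack([(u-K[0,2])/K[0,0]*z,(v-K[1,2])/K[1,1]*z,z,np.ones_like(z)],-1)
    return (P@(f["pose"] if T is None else T).T)[...,:3]
def ring(P,px,r,z0,z1,rmin,rmax):
    # lip ring: points in height band, near the seed, circle fit
    c=None
    Q=P.reshape(-1,3);Q=Q[(Q[:,2]>z0)&(Q[:,2]<z1)]
    c=np.array(px,float)
    for _ in range(6):
        d=np.hypot(*(Q[:,:2]-c).T);S=Q[(d>rmin)&(d<rmax)]
        if len(S)<10: return c,len(S)
        s=least_squares(lambda p:np.hypot(S[:,0]-p[0],S[:,1]-p[1])-p[2],[*c,(rmin+rmax)/2],loss="soft_l1",f_scale=.003).x
        c=s[:2]
    return s.round(4),S[:,2].mean().round(4),len(S),np.ptp(np.arctan2(*(S[:,:2]-c).T)).round(1)
E
python3 - <<'E'
from h import *
f=dict(np.load("top0.npz"));g=dict(np.load("scene0.npz"))
P=cloud(f);G=cloud(g)
for n,px,R,h in(("med",(219,203),.068,.066),("large",(384,204),.102,.070),("small",(386,207),.034,.065),("jar",(227,112),.0345,.084),("spice",(298,135),.022,.105),("glass",(374,105),.0375,.1),("carrot",(312,260),.02,.04)):
    # seed: ray onto plane z=h
    K=f["mtx"];d=f["pose"][:3,:3]@np.array([(px[0]-K[0,2])/K[0,0],(px[1]-K[1,2])/K[1,1],1]);o=f["pose"][:3,3]
    s=(o+d*(h-o[2])/d[2])[:2]
    print(n,s.round(3),*[ring(A,s,R,h-.008,h+.006,R-.014,R+.006) for A in(P,G)] if n in("med","large","small") else "")
print("table z",np.median(P[180:240,290:320,2]),np.median(G[200:230,280:300,2]))
i=f["img"];cv2.imwrite("pics/crop.png",cv2.resize(i[120:350,170:450],None,fx=2.5,fy=2.5,interpolation=3))
E
```

```text
med [0.561 0.193] (array([0.5633, 0.1919, 0.063 ]), np.float64(0.0665), 681, np.float64(6.3)) (array([0.5632, 0.1881, 0.063 ]), np.float64(0.0645), 605, np.float64(6.3))
large [ 0.558 -0.192] (array([ 0.5616, -0.1908,  0.0966]), np.float64(0.0704), 1082, np.float64(6.3)) (array([ 0.5609, -0.1952,  0.0967]), np.float64(0.0687), 1465, np.float64(6.3))
small [ 0.552 -0.197] (array([ 0.5521, -0.197 ,  0.0294]), np.float64(0.0655), 319, np.float64(6.3)) (array([ 0.5516, -0.2014,  0.0294]), np.float64(0.0638), 436, np.float64(6.3))
jar [0.778 0.177]
spice [0.714 0.008]
glass [ 0.789 -0.171]
carrot [ 0.43  -0.025]
table z 0.0010926334792882297 0.0005454336290628414
```

View pics/crop.png

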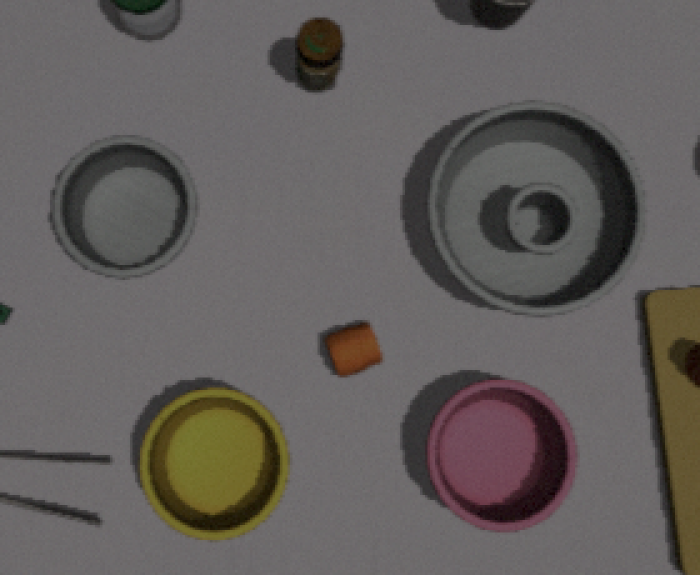

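The crop confirms it: plain steel medium bowl on the left, steel large bowl on the right with the small one inside. Rim radii and heights match the given sizes. Plan: put the small bowl midway, nest the medium in the large, then the small in the medium. First I square up the yaw.

Emit:
{"api": "arm_command", "payload": {
  "series": [
    [0,0,0,-10,-1],
    [0,0,0,-10,-1],
    [0,0,0,-3.3,-1],
    [-0.01,-0.055,0,0,-1],
    [-0.01,-0.055,0,0,-1]
  ],
  "newtons": 40
}}

```text
time_s: 0.72
ee_pos: [0.2765, 0.4859, 0.2303]
orientation: [[-1.0, -0.002, -0.0], [-0.002, 1.0, -0.001], [0.0, -0.001, -1.0]]
force: [0.7, -0.4, 0.3]
width: 0.0853
finger_force: 0.0
```

Emit:
{"api": "arm_command", "payload": {
  "series": [
    [-0.02,-0.055,0,0,-1],
    [-0.02,-0.055,0,0,-1],
    [-0.02,-0.055,0,0,-1],
    [-0.02,-0.055,0,0,-1],
    [-0.02,-0.055,0,0,-1]
  ]
}}

```text
time_s: 1.35
ee_pos: [0.3771, 0.2102, 0.231]
orientation: [[-1.0, -0.001, -0.0], [-0.001, 1.0, 0.0], [0.0, 0.0, -1.0]]
force: [0.4, -0.2, 0.7]
width: 0.0856
finger_force: 0.0
```

Emit:
{"api": "arm_command", "payload": {
  "series": [
    [-0.03,-0.055,0,0,-1],
    [-0.03,-0.055,0,0,-1],
    [-0.03,-0.055,0,0,-1],
    [-0.03,-0.055,0,0,-1],
    [-0.03,-0.055,0,0,-1]
  ]
}}

```text
time_s: 1.98
ee_pos: [0.5272, -0.0634, 0.2311]
orientation: [[-1.0, -0.001, 0.0], [-0.001, 1.0, 0.001], [-0.0, 0.001, -1.0]]
force: [-0.6, -0.2, 0.4]
width: 0.0856
finger_force: 0.0
```

Emit:
{"api": "arm_command", "payload": {
  "series": [
    [-0.01,-0.05,0,0,-1],
    [-0.01,-0.05,0,0,-1],
    [-0.005,-0.036,0,0,-1],
    [0,0,0,0,-1],
    [0,0,0,0,-1]
  ]
}}

```text
time_s: 2.6
ee_pos: [0.5516, -0.1968, 0.2306]
orientation: [[-1.0, -0.001, -0.001], [-0.001, 1.0, 0.001], [0.001, 0.001, -1.0]]
force: [-0.1, -0.5, -0.1]
width: 0.0858
finger_force: 0.0
```

```bash
cat >> h.py <<'E'
def wrist(name):
    from rig import sensors,optics
    s=sensors.get_state();w=optics.grab_frame("wrist");cv2.imwrite(f"pics/{name}.png",w["img"])
    T=np.eye(4);T[:3,:3]=s["orientation"];T[:3,3]=s["ee_pos"]
    return np.array(s["ee_pos"]),cloud(w,T@w["tool_from_camera"])
E
python3 - <<'E'
from h import *
p,P=wrist("w1");print(p)
print(ring(P,(.552,-.199),0,.057,.071,.020,.040),ring(P,(.561,-.193),0,.062,.076,.088,.108))
E
```

```text
[ 0.55161503 -0.19683445  0.23059174]
(array([ 0.553 , -0.2007,  0.0291]), np.float64(0.0635), 1510, np.float64(6.3)) (array([ 0.5625, -0.1947,  0.0959]), np.float64(0.0682), 5478, np.float64(6.3))
```

View pics/w1.png

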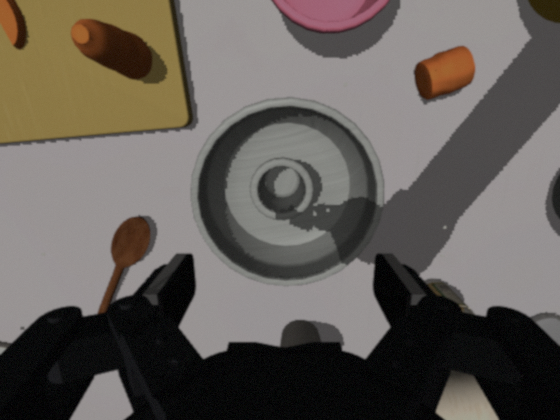

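Wrist view: the small bowl (281,188) sits inside the large one and both are clear to descend to. The three measurements agree within 2 mm.

Emit:
{"api": "arm_command", "payload": {
  "series": [
    [-0.001,-0.003,0.05,0,-1],
    [0,0,0.05,0,-1],
    [0,0,0.05,0,-1],
    [0,0,0.03,0,-1],
    [0,0,0.019,0,-1]
  ]
}}

```text
time_s: 3.28
ee_pos: [0.5523, -0.1981, 0.0303]
orientation: [[-1.0, -0.004, -0.003], [-0.004, 1.0, 0.002], [0.003, 0.002, -1.0]]
force: [0.0, -0.1, 0.1]
width: 0.0857
finger_force: 0.0
```

Emit:
{"api": "arm_command", "payload": {
  "series": [
    [0,0,0,0,-1],
    [0,0,0,0,1],
    [0,0,0,0,1],
    [0,0,0,0,1],
    [0,0,0,0,1]
  ]
}}

```text
time_s: 3.9
ee_pos: [0.5548, -0.2011, 0.0344]
orientation: [[-1.0, -0.001, 0.004], [-0.001, 1.0, -0.0], [-0.004, -0.0, -1.0]]
force: [-1.1, 1.6, 6.8]
width: 0.0616
finger_force: 43.6
```

Emit:
{"api": "arm_command", "payload": {
  "series": [
    [0,0,-0.015,0,1],
    [0,0,-0.025,0,1],
    [0,0,-0.04,0,1],
    [0,0,-0.04,0,1],
    [0,0,0,0,1]
  ]
}}

```text
time_s: 4.53
ee_pos: [0.5558, -0.2026, 0.1569]
orientation: [[-1.0, -0.0, 0.009], [-0.0, 1.0, -0.002], [-0.009, -0.002, -1.0]]
force: [-0.4, -1.0, -1.3]
width: 0.0618
finger_force: 43.9
```

Emit:
{"api": "arm_command", "payload": {
  "series": [
    [-0.004,0.03,0,0,1],
    [-0.004,0.05,0,0,1],
    [-0.004,0.05,0,0,1],
    [-0.004,0.05,0,0,1],
    [0,0.02,0,0,1]
  ]
}}

```text
time_s: 5.15
ee_pos: [0.5679, 0.0041, 0.1512]
orientation: [[-1.0, -0.007, -0.002], [-0.007, 1.0, 0.002], [0.002, 0.002, -1.0]]
force: [-0.4, -0.1, -0.1]
width: 0.0617
finger_force: 43.9
```

```bash
python3 - <<'E'
from h import *
from rig import optics,sensors
print(sensors.get_state()["ee_pos"])
f=optics.grab_frame("scene");cv2.imwrite("pics/s2.png",f["img"][100:320,150:450].repeat(2,0).repeat(2,1))
p,P=wrist("w2");print(p);z=p[2]
print(ring(P,p[:2],0,z+.02,z+.045,.020,.040), ring(cloud(f),p[:2],0,z+.015,z+.05,.02,.04))
E
```

```text
[0.56787299 0.00413424 0.15118941]
[0.56780003 0.0062574  0.15103909]
(array([0.5644, 0.0051, 0.0292]), np.float64(0.181), 11224, np.float64(6.3)) (array([0.5654, 0.0008, 0.03  ]), np.float64(0.1797), 564, np.float64(5.0))
```

View pics/s2.png

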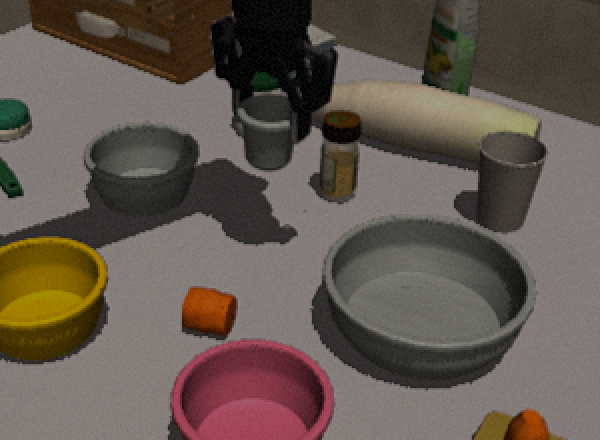

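The small bowl hangs level between the fingers, about (268,130) in the crop, over clear table. Lowering it.

Emit:
{"api": "arm_command", "payload": {
  "series": [
    [0,0,0.05,0,1],
    [0,0,0.04,0,1],
    [0,0,0.02,0,1],
    [0,0,0.005,0,1],
    [0,0,0,0,1]
  ]
}}

```text
time_s: 5.88
ee_pos: [0.5697, -0.0016, 0.0381]
orientation: [[-1.0, 0.0, 0.002], [0.0, 1.0, -0.0], [-0.002, -0.0, -1.0]]
force: [0.7, -0.1, -0.5]
width: 0.0619
finger_force: 43.9
```

Emit:
{"api": "arm_command", "payload": {
  "series": [
    [0,0,0.001,0,1],
    [0,0,0.001,0,1],
    [0,0,0.001,0,1],
    [0,0,0.001,0,1],
    [0,0,0,0,1]
  ]
}}

```text
time_s: 6.5
ee_pos: [0.5686, -0.0008, 0.0332]
orientation: [[-1.0, -0.001, -0.0], [-0.001, 1.0, -0.0], [0.0, -0.0, -1.0]]
force: [-0.6, 0.3, -0.9]
width: 0.0619
finger_force: 43.9
```

Emit:
{"api": "arm_command", "payload": {
  "series": [
    [0,0,0.001,0,1],
    [0,0,0.001,0,1],
    [0,0,0.001,0,1],
    [0,0,0,0,1],
    [0,0,0,0,1]
  ]
}}

```text
time_s: 7.12
ee_pos: [0.5694, -0.0008, 0.0314]
orientation: [[-1.0, -0.001, 0.001], [-0.001, 1.0, 0.001], [-0.001, 0.001, -1.0]]
force: [-1.8, 0.9, 6.7]
width: 0.0616
finger_force: 44.5
```

Contact felt. Release and rise.

Emit:
{"api": "arm_command", "payload": {
  "series": [
    [0,0,0,0,-1],
    [0,0,0,0,-1],
    [0,0,0,0,-1],
    [0,0,0,0,-1],
    [0,0,0,0,-1]
  ]
}}

```text
time_s: 7.75
ee_pos: [0.5687, -0.0008, 0.0302]
orientation: [[-1.0, -0.001, -0.0], [-0.001, 1.0, -0.0], [0.0, -0.0, -1.0]]
force: [-0.1, -0.7, 0.1]
width: 0.0854
finger_force: 0.0
```

Emit:
{"api": "arm_command", "payload": {
  "series": [
    [0,0,-0.02,0,-1],
    [0,0,-0.05,0,-1],
    [0,0,-0.05,0,-1],
    [0,0.03,-0.05,0,-1],
    [0,0.05,0,0,-1]
  ]
}}

```text
time_s: 8.38
ee_pos: [0.5734, 0.0768, 0.2077]
orientation: [[-1.0, 0.006, 0.013], [0.006, 1.0, 0.003], [-0.013, 0.003, -1.0]]
force: [-0.2, -0.3, -1.3]
width: 0.085
finger_force: 0.0
```

Emit:
{"api": "arm_command", "payload": {
  "series": [
    [0,0.04,0,0,0.4],
    [0,0.03,0,0,0.4],
    [0,0,0,0,0.4],
    [0,0,0,0,0.4],
    [0,0,0,0,0.4]
  ]
}}

```text
time_s: 9.0
ee_pos: [0.5689, 0.1468, 0.2008]
orientation: [[-1.0, 0.002, 0.001], [0.002, 1.0, -0.001], [-0.001, -0.001, -1.0]]
force: [-0.3, 0.6, -0.7]
width: 0.0258
finger_force: 0.0
```

```bash
python3 - <<'E'
from h import *
from rig import optics
p,P=wrist("w3");print(p)
print(ring(P,(.563,.190),0,.058,.074,.055,.072))
P=cloud(optics.grab_frame("top"));print("small",ring(P,(.569,0),0,.054,.068,.02,.04))
E
```

```text
[0.56894065 0.14679664 0.20076522]
(array([0.564 , 0.1895, 0.0624]), np.float64(0.0643), 4008, np.float64(6.3))
small (array([0.5675, 0.0022, 0.0293]), np.float64(0.0627), 307, np.float64(6.2))
```

View pics/w3.png

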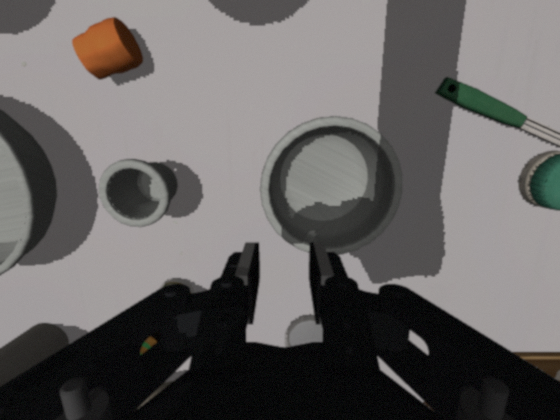

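Wrist view: medium bowl at (330,185), small bowl standing upright at (135,193), carrot undisturbed. Next I check from the wrist depth where the fingertips lie in the tool frame.

```bash
python3 - <<'E'
from h import *
from rig import optics
w=optics.grab_frame("wrist");T=w["tool_from_camera"];P=cloud(w,T)
print(T.round(3).tolist())
for a,b,c,d in((225,262,235,330),(305,345,235,330)):
    Q=P[c:d,a:b].reshape(-1,3);Q=Q[(Q[:,2]<.03)&(Q[:,2]>-.08)&(abs(Q[:,0])<.03)]
    for z in np.arange(-.06,.02,.008):
        S=Q[(Q[:,2]>=z)&(Q[:,2]<z+.008)]
        if len(S):print(round(z,3),len(S),S.min(0).round(3),S.max(0).round(3))
E
```

```text
[[-0.001, -0.962, -0.274, 0.069], [1.0, -0.001, -0.0, -0.001], [0.0, -0.274, 0.962, -0.142], [0.0, 0.0, 0.0, 1.0]]
-0.06 168 [ 0.007 -0.021 -0.06 ] [ 0.012 -0.014 -0.052]
-0.052 314 [-0.008 -0.022 -0.052] [ 0.013 -0.015 -0.044]
-0.044 459 [-0.012 -0.023 -0.044] [ 0.013 -0.014 -0.036]
-0.036 288 [-0.012 -0.026 -0.036] [ 0.011 -0.014 -0.028]
-0.028 311 [-0.012 -0.027 -0.028] [ 0.011 -0.014 -0.02 ]
-0.02 285 [-0.012 -0.027 -0.02 ] [ 0.011 -0.014 -0.012]
-0.012 213 [-0.011 -0.027 -0.012] [ 0.011 -0.014 -0.004]
-0.004 28 [-0.01  -0.02  -0.004] [ 0.01  -0.014  0.001]
-0.06 190 [ 0.006  0.012 -0.059] [ 0.012  0.02  -0.052]
-0.052 347 [-0.008  0.013 -0.052] [ 0.014  0.021 -0.044]
-0.044 467 [-0.012  0.012 -0.044] [ 0.013  0.022 -0.036]
-0.036 294 [-0.012  0.012 -0.036] [ 0.011  0.024 -0.028]
-0.028 320 [-0.012  0.012 -0.028] [ 0.011  0.025 -0.02 ]
-0.02 284 [-0.012  0.012 -0.02 ] [ 0.011  0.026 -0.012]
-0.012 207 [-0.011  0.012 -0.012] [ 0.011  0.025 -0.004]
-0.004 34 [-0.01   0.012 -0.004] [0.01  0.017 0.001]
```

Fingertips sit at the TCP at this opening (14 mm thick, 22 mm wide, pads about 38 mm long). I'll pinch the medium bowl's lip on its -y side.

Emit:
{"api": "arm_command", "payload": {
  "series": [
    [0.005,-0.02,0.03,0,0.4],
    [0,0,0.05,0,0.4],
    [0,0,0.03,0,0.4],
    [0,0,0,0,0.4],
    [0,0,0,0,0.4]
  ]
}}

```text
time_s: 9.78
ee_pos: [0.5649, 0.129, 0.0915]
orientation: [[-1.0, -0.0, 0.002], [-0.0, 1.0, 0.0], [-0.002, 0.0, -1.0]]
force: [0.2, -0.6, 0.3]
width: 0.0255
finger_force: 0.0
```

Emit:
{"api": "arm_command", "payload": {
  "series": [
    [0,0,0.02,0,0.4],
    [0,0,0.02,0,0.4],
    [0,0,0.009,0,0.4],
    [0,0,0,0,0.4],
    [0,0,0,0,0.4]
  ]
}}

```text
time_s: 10.4
ee_pos: [0.564, 0.1291, 0.0415]
orientation: [[-1.0, -0.001, 0.0], [-0.001, 1.0, -0.0], [-0.0, -0.0, -1.0]]
force: [-0.8, -0.3, 0.4]
width: 0.0258
finger_force: 0.0
```

Emit:
{"api": "arm_command", "payload": {
  "series": [
    [0,0,0,0,1],
    [0,0,0,0,1],
    [0,0,0,0,1],
    [0,0,0,0,1],
    [0,0,0,0,1]
  ],
  "newtons": 80
}}

```text
time_s: 11.02
ee_pos: [0.5643, 0.1296, 0.0421]
orientation: [[-1.0, -0.001, 0.001], [-0.001, 1.0, 0.001], [-0.001, 0.001, -1.0]]
force: [-1.2, 0.0, 5.6]
width: 0.0064
finger_force: 78.7
```

Emit:
{"api": "arm_command", "payload": {
  "series": [
    [0,0,-0.01,0,1],
    [0,0,-0.02,0,1],
    [0,0,-0.03,0,1],
    [0,0,-0.04,0,1],
    [0,0,-0.03,0,1]
  ]
}}

```text
time_s: 11.65
ee_pos: [0.5642, 0.1286, 0.1739]
orientation: [[-1.0, -0.0, 0.002], [-0.0, 1.0, 0.0], [-0.002, 0.0, -1.0]]
force: [0.9, -0.1, -1.3]
width: 0.006
finger_force: 77.9
```

```bash
cat >> h.py <<'E'
def held(p,P,rz,r0=.055,r1=.072,off=.0605):
    c=p[:2]+[0,off];Q=P.reshape(-1,3);d=np.hypot(*(Q[:,:2]-c).T)
    S=Q[(d>r0)&(d<r1)&(abs(Q[:,2]-rz)<.014)]
    # top of the lip: plane fit on the upper points per sector
    a=np.arctan2(*(S[:,:2]-c).T[::-1]);T=[]
    for k in np.linspace(-np.pi,np.pi,37)[:-1]:
        m=(a>=k)&(a<k+.175)
        if m.sum()>8:s=S[m];T.append(s[s[:,2]>np.percentile(s[:,2],70)].mean(0))
    T=np.array(T);A=np.c_[T[:,:2]-c,np.ones(len(T))];k,*_=np.linalg.lstsq(A,T[:,2],rcond=None)
    return "tilt deg x,y",np.degrees(k[:2]).round(2),"lip top z",k[2].round(4),"n",len(T),"res",np.std(A@k-T[:,2]).round(4)
E
python3 - <<'E'
from h import *
from rig import optics
p,P=wrist("w4");print(p);z=p[2]+.024
print(ring(P,p[:2]+[0,.0605],0,z-.012,z+.008,.055,.072),held(p,P,z))
G=cloud(optics.grab_frame("top"));print(ring(G,p[:2]+[0,.0605],0,z-.012,z+.01,.055,.072),held(p,G,z))
E
```

```text
[0.56423574 0.12864911 0.17394293]
(array([0.566 , 0.1866, 0.0618]), np.float64(0.1947), 14741, np.float64(6.3)) ('tilt deg x,y', array([ 0.89, -2.83]), 'lip top z', np.float64(0.1981), 'n', 27, 'res', np.float64(0.003))
(array([0.57032915, 0.16589548]), 0) ('tilt deg x,y', array([ 0.99, -5.12]), 'lip top z', np.float64(0.2094), 'n', 8, 'res', np.float64(0.0003))
```

The medium bowl is held with a slight droop (about 3-4°), bottom near z = 0.128. Carrying it over the large bowl.

Emit:
{"api": "arm_command", "payload": {
  "series": [
    [0,-0.02,0,0,1],
    [0.001,-0.04,0,0,1],
    [0.001,-0.045,0,0,1],
    [0.001,-0.045,0,0,1],
    [0.001,-0.045,0,0,1]
  ]
}}

```text
time_s: 12.38
ee_pos: [0.5573, -0.0692, 0.1693]
orientation: [[-1.0, 0.001, -0.004], [0.001, 1.0, -0.001], [0.004, -0.001, -1.0]]
force: [0.9, 0.9, -1.3]
width: 0.0062
finger_force: 77.9
```

Emit:
{"api": "arm_command", "payload": {
  "series": [
    [0,-0.045,0,0,1],
    [0,-0.045,0,0,1],
    [0,-0.045,0,0,1],
    [0,-0.04,0,0,1],
    [0,-0.012,0,0,1]
  ]
}}

```text
time_s: 13.0
ee_pos: [0.5561, -0.2585, 0.1697]
orientation: [[-1.0, 0.007, -0.004], [0.007, 1.0, -0.002], [0.004, -0.003, -1.0]]
force: [-0.5, -0.3, -1.6]
width: 0.0062
finger_force: 77.9
```

Emit:
{"api": "arm_command", "payload": {
  "series": [
    [0,0,0,0,1],
    [0,0,0,0,1],
    [0,0,0.01,0,1],
    [0,0,0,0,1],
    [0,0,0,0,1]
  ]
}}

```text
time_s: 13.62
ee_pos: [0.56, -0.2521, 0.161]
orientation: [[-1.0, -0.002, -0.0], [-0.002, 1.0, 0.0], [0.0, 0.0, -1.0]]
force: [-0.3, 0.7, -1.7]
width: 0.0063
finger_force: 78.0
```

```bash
python3 - <<'E'
from h import *
from rig import optics
p,P=wrist("w5");print(p);z=p[2]+.024
print(ring(P,p[:2]+[0,.0605],0,z-.012,z+.008,.055,.072),held(p,P,z))
for A in (P,cloud(optics.grab_frame("top"))):
  print("large",ring(A,(.5615,-.1935),0,.062,.076,.088,.108))
f=optics.grab_frame("scene")
print("held scene",ring(cloud(f),p[:2]+[0,.06],0,z-.012,z+.008,.055,.072),held(p,cloud(f),z))
cv2.imwrite("pics/s5.png",f["img"][100:320,230:530].repeat(2,0).repeat(2,1))
E
```

```text
[ 0.56003046 -0.25209225  0.16101078]
(array([ 0.5618, -0.1941,  0.0619]), np.float64(0.1816), 14611, np.float64(6.3)) ('tilt deg x,y', array([ 0.76, -3.01]), 'lip top z', np.float64(0.1849), 'n', 27, 'res', np.float64(0.003))
large (array([ 0.5627, -0.1951,  0.0959]), np.float64(0.0685), 4492, np.float64(6.3))
large (array([ 0.5618, -0.191 ,  0.0968]), np.float64(0.0708), 630, np.float64(6.3))
held scene (array([ 0.5612, -0.1943,  0.0633]), np.float64(0.1822), 910, np.float64(6.2)) ('tilt deg x,y', array([ 0.92, -2.96]), 'lip top z', np.float64(0.1868), 'n', 27, 'res', np.float64(0.0024))
```

View pics/s5.png

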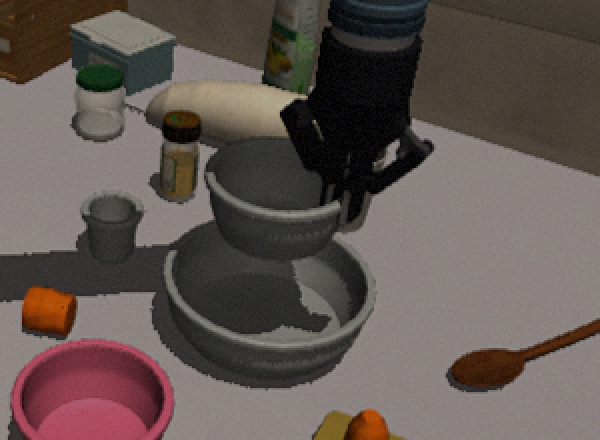

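The bowl hangs level within 3° and is concentric with the large bowl (crop (275,185) over (270,290)). Lowering.

Emit:
{"api": "arm_command", "payload": {
  "series": [
    [0,0,0.03,0,1],
    [0,0,0.035,0,1],
    [0,0,0.025,0,1],
    [0,0,0.01,0,1],
    [0,0,0.004,0,1]
  ]
}}

```text
time_s: 14.4
ee_pos: [0.5602, -0.2531, 0.0573]
orientation: [[-1.0, -0.001, 0.0], [-0.001, 1.0, -0.0], [-0.0, -0.0, -1.0]]
force: [-0.5, -0.2, -1.6]
width: 0.006
finger_force: 78.0
```

Emit:
{"api": "arm_command", "payload": {
  "series": [
    [0,0,0.002,0,1],
    [0,0,0.001,0,1],
    [0,0,0.001,0,1],
    [0,0,0.001,0,1],
    [0,0,0,0,1]
  ]
}}

```text
time_s: 15.02
ee_pos: [0.56, -0.2528, 0.0523]
orientation: [[-1.0, -0.001, 0.0], [-0.001, 1.0, 0.0], [-0.0, 0.0, -1.0]]
force: [0.8, 0.5, -1.0]
width: 0.0063
finger_force: 78.0
```

Emit:
{"api": "arm_command", "payload": {
  "series": [
    [0,0,0.001,0,1],
    [0,0,0.001,0,1],
    [0,0,0.001,0,1],
    [0,0,0.001,0,1],
    [0,0,0,0,1]
  ]
}}

```text
time_s: 15.65
ee_pos: [0.5599, -0.2528, 0.0481]
orientation: [[-1.0, -0.001, -0.0], [-0.001, 1.0, 0.0], [0.0, 0.0, -1.0]]
force: [-0.0, 0.0, -1.1]
width: 0.0063
finger_force: 78.0
```

Emit:
{"api": "arm_command", "payload": {
  "series": [
    [0,0,0.001,0,1],
    [0,0,0.001,0,1],
    [0,0,0,0,1],
    [0,0,0,0,1],
    [0,0,0,0,1]
  ]
}}

```text
time_s: 16.27
ee_pos: [0.56, -0.2528, 0.0463]
orientation: [[-1.0, -0.001, 0.0], [-0.001, 1.0, 0.0], [-0.0, 0.0, -1.0]]
force: [-0.6, 0.9, -0.9]
width: 0.0061
finger_force: 78.0
```

Emit:
{"api": "arm_command", "payload": {
  "series": [
    [0,0,0.001,0,1],
    [0,0,0.001,0,1],
    [0,0,0,0,1],
    [0,0,0,0,1],
    [0,0,0,0,1]
  ]
}}

```text
time_s: 16.9
ee_pos: [0.5601, -0.2534, 0.0452]
orientation: [[-1.0, -0.0, 0.001], [-0.0, 1.0, -0.0], [-0.001, -0.0, -1.0]]
force: [-2.8, -0.8, 4.9]
width: 0.0063
finger_force: 79.3
```

Emit:
{"api": "arm_command", "payload": {
  "series": [
    [0,0,0.001,0,1],
    [0,0,0.001,0,1],
    [0,0,0,0,1],
    [0,0,0,0,1],
    [0,0,0,0,1]
  ]
}}

```text
time_s: 17.52
ee_pos: [0.5603, -0.2539, 0.0449]
orientation: [[-1.0, -0.0, 0.001], [-0.0, 1.0, 0.0], [-0.001, 0.0, -1.0]]
force: [-4.9, 1.4, 14.3]
width: 0.0063
finger_force: 81.0
```

```bash
python3 - <<'E'
from h import *
p,P=wrist("w6");z=p[2]+.024;print(ring(P,p[:2]+[0,.059],0,z-.012,z+.008,.055,.072),held(p,P,z,off=.059))
E
```

```text
(array([ 0.562 , -0.1962,  0.0617]), np.float64(0.0665), 15222, np.float64(6.3)) ('tilt deg x,y', array([ 0.25, -2.07]), 'lip top z', np.float64(0.0698), 'n', 27, 'res', np.float64(0.0032))
```

Emit:
{"api": "arm_command", "payload": {
  "series": [
    [0,0,0,0,1],
    [0,0,0,0,1],
    [0,0,0.001,0,1],
    [0,0,0,0,1],
    [0,0,0,0,1]
  ],
  "newtons": 20
}}

```text
time_s: 18.2
ee_pos: [0.5603, -0.2542, 0.0447]
orientation: [[-1.0, -0.0, 0.001], [-0.0, 1.0, 0.001], [-0.001, 0.001, -1.0]]
force: [-5.7, 2.0, 18.4]
width: 0.0062
finger_force: 82.0
```

Emit:
{"api": "arm_command", "payload": {
  "series": [
    [0,0,0,0,0.65],
    [0,0,0,0,0.65],
    [0,0,0,0,0.65],
    [0,0,0,0,0.65],
    [0,0,0,0,0.65]
  ]
}}

```text
time_s: 18.82
ee_pos: [0.5599, -0.2527, 0.041]
orientation: [[-1.0, -0.001, -0.0], [-0.001, 1.0, 0.0], [0.0, 0.0, -1.0]]
force: [-0.9, 0.1, -0.1]
width: 0.0151
finger_force: 0.0
```

```bash
python3 - <<'E'
from h import *
p,P=wrist("w7");z=.067;c=np.array([.562,-.195]);print(ring(P,c,0,z-.012,z+.008,.055,.072),held(p,P,z,off=.059))
E
```

```text
(array([ 0.5617, -0.1958,  0.0617]), np.float64(0.0657), 16080, np.float64(6.3)) ('tilt deg x,y', array([-1.46, -1.76]), 'lip top z', np.float64(0.0675), 'n', 27, 'res', np.float64(0.0026))
```

Released. Rising and moving back toward the small bowl while opening the fingers.

Emit:
{"api": "arm_command", "payload": {
  "series": [
    [0,0,-0.015,0,0.65],
    [0,0,-0.03,0,0.65],
    [0,0,-0.05,0,0.65],
    [0,0,-0.05,0,0.65],
    [0,0.03,-0.015,0,0.65]
  ]
}}

```text
time_s: 19.5
ee_pos: [0.5615, -0.2279, 0.2073]
orientation: [[-1.0, 0.006, 0.009], [0.006, 1.0, -0.005], [-0.009, -0.005, -1.0]]
force: [0.3, 0.2, 0.4]
width: 0.0146
finger_force: 0.0
```

Emit:
{"api": "arm_command", "payload": {
  "series": [
    [0,0.045,0,0,-1],
    [0,0.045,0,0,-1],
    [0,0.045,0,0,-1],
    [0,0.045,0,0,-1],
    [-0.006,0.035,0,0,-1]
  ]
}}

```text
time_s: 20.12
ee_pos: [0.5656, -0.0058, 0.2024]
orientation: [[-1.0, -0.002, 0.001], [-0.002, 1.0, 0.001], [-0.001, 0.001, -1.0]]
force: [1.3, -0.5, -0.1]
width: 0.0854
finger_force: 0.0
```

```bash
python3 - <<'E'
from h import *
from rig import optics
p,P=wrist("w8");print(p);print("small",ring(P,(.568,.001),0,.054,.070,.02,.04))
f=optics.grab_frame("top");A=cloud(f)
g=optics.grab_frame("scene");B=cloud(g);q=np.array([.562,-.254])
for X in(A,B):print("small",ring(X,(.568,.001),0,.054,.068,.02,.04),"med",ring(X,(.562,-.195),0,.061,.075,.055,.072),held(q,X,.068,off=.06),"large",ring(X,(.5615,-.1935),0,.062,.076,.088,.108))
cv2.imwrite("pics/s8.png",np.hstack([g["img"][150:330,200:450],f["img"][100:280,250:450]]).repeat(1,0))
E
```

```text
[ 0.56561569 -0.00576037  0.20242033]
small (array([ 0.5682, -0.0008,  0.0291]), np.float64(0.0605), 1757, np.float64(6.3))
small (array([0.568, 0.001]), 0) med (array([ 0.5615, -0.19  ,  0.063 ]), np.float64(0.0693), 711, np.float64(6.3)) ('tilt deg x,y', array([-0.11,  0.25]), 'lip top z', np.float64(0.072), 'n', 36, 'res', np.float64(0.0005)) large (array([ 0.5615, -0.1908,  0.0967]), np.float64(0.0703), 1088, np.float64(6.3))
small (array([ 0.5673, -0.0022,  0.0292]), np.float64(0.0607), 335, np.float64(6.2)) med (array([ 0.561 , -0.1942,  0.0631]), np.float64(0.0677), 943, np.float64(6.3)) ('tilt deg x,y', array([-0.24, -0.04]), 'lip top z', np.float64(0.0702), 'n', 36, 'res', np.float64(0.0003)) large (array([ 0.561 , -0.1952,  0.0968]), np.float64(0.0687), 1470, np.float64(6.3))
```

View pics/s8.png

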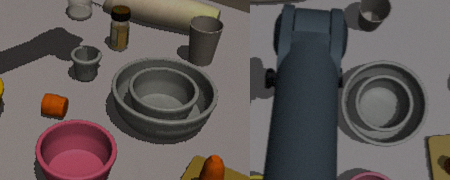

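The scene and top crops show the medium bowl nested, level (below 0.3°) and concentric in the large one; the small one stands at (85,62) in the left half. Fetching it.

Emit:
{"api": "arm_command", "payload": {
  "series": [
    [-0.002,0.005,0.04,0,-1],
    [0,0,0.05,0,-1],
    [0,0,0.05,0,-1],
    [0,0,0.02,0,-1],
    [0,0,0.011,0,-1]
  ]
}}

```text
time_s: 20.9
ee_pos: [0.568, -0.0042, 0.0302]
orientation: [[-1.0, 0.001, 0.0], [0.001, 1.0, -0.001], [-0.0, -0.001, -1.0]]
force: [0.6, 0.0, 0.9]
width: 0.0853
finger_force: 0.0
```

Emit:
{"api": "arm_command", "payload": {
  "series": [
    [0,0,0,0,-1],
    [0,0,0,0,-1],
    [0,0,0,0,1],
    [0,0,0,0,1],
    [0,0,0,0,1]
  ],
  "newtons": 40
}}

```text
time_s: 21.52
ee_pos: [0.5692, -0.0025, 0.0319]
orientation: [[-1.0, -0.001, 0.003], [-0.001, 1.0, 0.001], [-0.003, 0.001, -1.0]]
force: [-1.2, 0.4, 6.8]
width: 0.0619
finger_force: 42.8
```

Emit:
{"api": "arm_command", "payload": {
  "series": [
    [0,0,0,0,1],
    [0,0,-0.015,0,1],
    [0,0,-0.03,0,1],
    [0,0,-0.04,0,1],
    [0,0,-0.035,0,1]
  ]
}}

```text
time_s: 22.15
ee_pos: [0.5676, -0.0031, 0.1521]
orientation: [[-1.0, -0.0, 0.001], [-0.0, 1.0, -0.0], [-0.001, -0.0, -1.0]]
force: [0.2, 0.3, 0.3]
width: 0.0616
finger_force: 43.8
```

Emit:
{"api": "arm_command", "payload": {
  "series": [
    [0.001,-0.02,0,0,1],
    [0.001,-0.04,0,0,1],
    [0.001,-0.045,0,0,1],
    [0.001,-0.045,0,0,1],
    [0.001,-0.03,0,0,1]
  ]
}}

```text
time_s: 22.78
ee_pos: [0.562, -0.186, 0.1511]
orientation: [[-1.0, 0.002, 0.0], [0.002, 1.0, -0.001], [-0.0, -0.001, -1.0]]
force: [0.0, 0.0, -0.9]
width: 0.0612
finger_force: 43.8
```

Emit:
{"api": "arm_command", "payload": {
  "series": [
    [0.001,-0.012,0,0,1],
    [0,0,0,0,1],
    [0,0,0,0,1],
    [0,0,0,0,1],
    [0,0,0,0,1]
  ]
}}

```text
time_s: 23.4
ee_pos: [0.5622, -0.1935, 0.1502]
orientation: [[-1.0, -0.003, -0.0], [-0.003, 1.0, 0.0], [0.0, 0.001, -1.0]]
force: [-0.6, -0.8, -0.7]
width: 0.0615
finger_force: 43.8
```

```bash
python3 - <<'E'
from h import *
from rig import optics
p,P=wrist("w9");print(p);z=p[2]+.031
B=cloud(optics.grab_frame("scene"))
for X in(P,B):print("small",ring(X,p[:2],0,z-.012,z+.006,.02,.04),held(p,X,z-.003,.022,.037,0),"med",ring(X,(.5615,-.194),0,.059,.073,.055,.072))
E
```

```text
[ 0.56222655 -0.19351228  0.15016026]
small (array([ 0.5596, -0.1946,  0.0287]), np.float64(0.1787), 10223, np.float64(6.3)) ('tilt deg x,y', array([-1.42,  1.57]), 'lip top z', np.float64(0.1819), 'n', 36, 'res', np.float64(0.003)) med (array([ 0.5621, -0.1936,  0.0621]), np.float64(0.0673), 4217, np.float64(6.3))
small (array([ 0.5595, -0.1961,  0.0297]), np.float64(0.1784), 566, np.float64(6.2)) ('tilt deg x,y', array([-1.12,  4.19]), 'lip top z', np.float64(0.1823), 'n', 30, 'res', np.float64(0.002)) med (array([ 0.5608, -0.1945,  0.0628]), np.float64(0.0672), 917, np.float64(6.3))
```

The small bowl is centred within 2 mm over the medium one. Lowering to z ≈ 0.0375 by touch.

Emit:
{"api": "arm_command", "payload": {
  "series": [
    [-0.001,0,0.03,0,1],
    [0,0,0.04,0,1],
    [0,0,0.025,0,1],
    [0,0,0.008,0,1],
    [0,0,0,0,1]
  ]
}}

```text
time_s: 24.12
ee_pos: [0.563, -0.1949, 0.0473]
orientation: [[-1.0, -0.001, -0.0], [-0.001, 1.0, -0.0], [0.0, -0.0, -1.0]]
force: [0.4, 0.1, -0.4]
width: 0.0617
finger_force: 43.8
```

Emit:
{"api": "arm_command", "payload": {
  "series": [
    [0,0,0.003,0,1],
    [0,0,0.002,0,1],
    [0,0,0.001,0,1],
    [0,0,0.001,0,1],
    [0,0,0,0,1]
  ]
}}

```text
time_s: 24.75
ee_pos: [0.5629, -0.1948, 0.0403]
orientation: [[-1.0, -0.001, -0.0], [-0.001, 1.0, 0.0], [0.0, 0.0, -1.0]]
force: [0.4, 0.1, -0.5]
width: 0.0618
finger_force: 43.8
```

Emit:
{"api": "arm_command", "payload": {
  "series": [
    [0,0,0.001,0,1],
    [0,0,0.001,0,1],
    [0,0,0,0,1],
    [0,0,0,0,1],
    [0,0,0,0,1]
  ]
}}

```text
time_s: 25.38
ee_pos: [0.5629, -0.1948, 0.0383]
orientation: [[-1.0, -0.001, -0.0], [-0.001, 1.0, 0.0], [0.0, 0.0, -1.0]]
force: [-0.1, -0.6, -1.5]
width: 0.0616
finger_force: 43.9
```

Emit:
{"api": "arm_command", "payload": {
  "series": [
    [0,0,0.001,0,1],
    [0,0,0.001,0,1],
    [0,0,0,0,1],
    [0,0,0,0,1],
    [0,0,0,0,1]
  ]
}}

```text
time_s: 26.0
ee_pos: [0.5637, -0.1948, 0.0379]
orientation: [[-1.0, -0.001, 0.001], [-0.001, 1.0, 0.001], [-0.001, 0.001, -1.0]]
force: [-2.1, 2.1, 8.3]
width: 0.0616
finger_force: 44.6
```

Contact at the expected height. Release with a limited opening, then rise.

Emit:
{"api": "arm_command", "payload": {
  "series": [
    [0,0,0,0,-0.8],
    [0,0,0,0,-0.8],
    [0,0,0,0,-0.8],
    [0,0,0,0,-0.8],
    [0,0,0,0,-0.8]
  ]
}}

```text
time_s: 26.62
ee_pos: [0.5628, -0.1949, 0.0361]
orientation: [[-1.0, -0.001, -0.0], [-0.001, 1.0, -0.0], [0.0, -0.0, -1.0]]
force: [0.2, -0.1, -0.4]
width: 0.0768
finger_force: 0.0
```

Emit:
{"api": "arm_command", "payload": {
  "series": [
    [0,0,-0.01,0,-0.8],
    [0,0,-0.02,0,-0.8],
    [0,0,-0.04,0,-0.8],
    [0,0,-0.05,0,-0.8],
    [0,0,-0.05,0,-0.8]
  ]
}}

```text
time_s: 27.25
ee_pos: [0.563, -0.1952, 0.2094]
orientation: [[-1.0, -0.0, 0.002], [-0.0, 1.0, -0.0], [-0.002, -0.0, -1.0]]
force: [0.6, -0.3, 0.5]
width: 0.0769
finger_force: 0.0
```

Emit:
{"api": "arm_command", "payload": {
  "series": [
    [0,0.04,0,0,-0.8],
    [0,0.05,0,0,-0.8],
    [0,0.05,0,0,-0.8],
    [0,0.05,0,0,-0.8],
    [0,0,0,0,-0.8]
  ]
}}

```text
time_s: 27.88
ee_pos: [0.5632, 0.0018, 0.2076]
orientation: [[-1.0, -0.011, 0.001], [-0.011, 1.0, 0.003], [-0.002, 0.003, -1.0]]
force: [0.7, 0.5, -0.2]
width: 0.0766
finger_force: 0.0
```

```bash
python3 - <<'E'
from h import *
from rig import optics
f=optics.grab_frame("top");g=optics.grab_frame("scene")
for X in(cloud(f),cloud(g)):
  q=np.array([.562,-.194])
  print("small",ring(X,q,0,.060,.075,.02,.04),held(q,X,.066,.022,.037,0),"med",ring(X,q,0,.061,.075,.055,.072),held(q,X,.068,off=0),"large",ring(X,q,0,.062,.076,.088,.108))
cv2.imwrite("pics/s10.png",np.vstack([g["img"][100:340,150:550],f["img"][80:320,100:500]]))
E
```

```text
small (array([ 0.5622, -0.1899,  0.0293]), np.float64(0.0685), 321, np.float64(6.2)) ('tilt deg x,y', array([ 0.1 , -0.06]), 'lip top z', np.float64(0.071), 'n', 24, 'res', np.float64(0.0008)) med (array([ 0.5615, -0.19  ,  0.063 ]), np.float64(0.0694), 712, np.float64(6.3)) ('tilt deg x,y', array([-0.04,  0.15]), 'lip top z', np.float64(0.072), 'n', 36, 'res', np.float64(0.0004)) large (array([ 0.5616, -0.1908,  0.0966]), np.float64(0.0704), 1083, np.float64(6.3))
small (array([ 0.5618, -0.1942,  0.0293]), np.float64(0.0667), 432, np.float64(6.3)) ('tilt deg x,y', array([ 0.06, -0.24]), 'lip top z', np.float64(0.0689), 'n', 31, 'res', np.float64(0.0005)) med (array([ 0.561 , -0.1942,  0.0631]), np.float64(0.0677), 939, np.float64(6.3)) ('tilt deg x,y', array([-0.25, -0.1 ]), 'lip top z', np.float64(0.0701), 'n', 36, 'res', np.float64(0.0004)) large (array([ 0.561 , -0.1952,  0.0968]), np.float64(0.0687), 1458, np.float64(6.3))
```

View pics/s10.png

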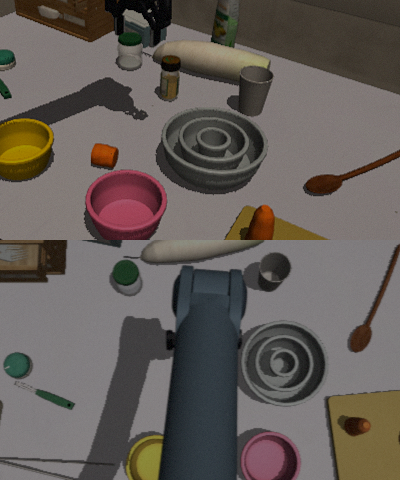

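The three bowls sit concentric and level at (213,140), the large bowl has not moved, and the bystanders are in place. Handing in.

```bash
python3 -c "
from rig import robot
print(robot.sign_off())"
```

```text
the job is handed in; nothing more can be done
None
```

The three bowls are nested, small in medium in large: concentric within about 1 mm and level within 0.3°, the large bowl and bystanders undisturbed; I handed the job in at about 28 s.

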